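# Lay out the turned-parts sample board

### The job

Lay out the five parts from the blue mat on the white board, every part standing upright: the brass bush midway between the red and blue posts, the aluminium sleeve midway between the brass bush and the red post, the copper flanged plug midway between the brass bush and the blue post (flange down), and the black plug midway between the brass bush and the yellow stripe, straight across the board from the bush. Put the green washer flat on top of the brass bush, centred. Leave the tall bar blank and the bore gauge where they are.

Things in the scene. Friction and masses are not known exactly. Their poses are not given: they have to be found in the camera images.
- board: White plastic board, 280 x 170 x 12 mm thick, fixed flat on the bench, at any yaw, left or right of the robot. Origin: centre of its underside; x along its length, from red post to blue post; z up. A 14 mm yellow stripe runs along its +y edge (centre at y = 73 mm). Posts at y = -35 mm, x = -120 (red) and +120 mm (blue). Midway is meant centre to centre; 15 mm of error along or across is allowed.
- red_post: Red plastic post fixed on the board, 24 x 24 mm, 30 mm tall. Origin: centre of its underside, on the board's top.
- blue_post: Blue plastic post fixed on the board, 24 x 24 mm, 30 mm tall. Origin: centre of its underside, on the board's top.
- brass_bush_mid (a point): Brass bush: a plain ring 40 mm across, 40 mm tall, with a 24 mm bore, about 0.27 kg. This point is its centre, half-way up; z is its axis. It starts upright on the blue mat (4 mm thick), at any of five places; being round, it can be gripped from any side.
- alu_sleeve_mid (a point): Aluminium sleeve: a silver tube 34 mm across, 50 mm tall, with a 22 mm bore. This point is its centre, half-way up; z is its axis. It starts upright on the blue mat (4 mm thick), at any of five places; being round, it can be gripped from any side.
- copper_plug_mid (a point): Copper flanged plug, solid, 45 mm tall: a flange 44 mm across and 6 mm thick at its foot, above it a plain stem 28 mm across. Grip the stem, above the flange. About 0.25 kg. This point is its centre, half-way up; z is its axis. It starts upright on the blue mat (4 mm thick), at any of five places; being round, it can be gripped from any side.
- black_plug_mid (a point): Black plastic plug: a solid cylinder 32 mm across, 36 mm tall. This point is its centre, half-way up; z is its axis. It starts upright on the blue mat (4 mm thick), at any of five places; being round, it can be gripped from any side.
- washer_mid (a point): Green plastic thrust washer: a thick flat ring 44 mm across, 16 mm tall, with a 20 mm hole. This point is its centre, half-way up; z is its axis. It starts upright on the blue mat (4 mm thick), at any of five places; being round, it can be gripped from any side. At the end it lies on the brass bush, its centre within about 10 mm of the bush's axis.
- bar_blank_mid (a point): Bystander, not to be touched: an aluminium bar blank standing on the bench beyond the work, 45 mm across, 110 mm tall. This point is its centre, half-way up.
- bore_gauge_mid (a point): Bystander, not to be touched: a blue dial bore gauge lying on the bench beyond the work, 235 mm long along its y axis, 56 mm wide and 20 mm tall at its dial (+y end). This point is near its middle, 9 mm above the bench.
Mind the look-alikes: they are no part of the job. Leave any pink or turquoise look-alike of the part that bears black_plug_mid alone. Leave any pink look-alike of the part that bears brass_bush_mid alone.

How it is judged (in metres and radians):
At the end, for the whole second after the job is handed in: Brass bush, aluminium sleeve, copper plug (flange down) and black plug stand upright on the board, each within 15 mm, along and across the board, of its midway place; the green washer lies flat on the brass bush, centred within 10 mm. All upright within 0.1 rad, at rest (x of brass_bush_mid in the frame of board between -0.015 and 0.015 m and y of brass_bush_mid in the frame of board between -0.05 and -0.02 m and z of brass_bush_mid in the frame of board between 0.028 and 0.036 m and x of alu_sleeve_mid in the frame of board between -0.075 and -0.045 m and y of alu_sleeve_mid in the frame of board between -0.05 and -0.02 m and z of alu_sleeve_mid in the frame of board between 0.033 and 0.041 m and x of copper_plug_mid in the frame of board between 0.045 and 0.075 m and y of copper_plug_mid in the frame of board between -0.05 and -0.02 m and z of copper_plug_mid in the frame of board between 0.0305 and 0.0385 m and x of black_plug_mid in the frame of board between -0.015 and 0.015 m and y of black_plug_mid in the frame of board between 0.005 and 0.035 m and z of black_plug_mid in the frame of board between 0.026 and 0.034 m and horizontal distance between washer_mid and brass_bush_mid below 0.01 m and z of washer_mid in the frame of board between 0.056 and 0.064 m and angle between each of brass_bush_mid, alu_sleeve_mid, copper_plug_mid, black_plug_mid, washer_mid's own z axis and vertical below 0.1 rad and linear speed of each of brass_bush, alu_sleeve, copper_plug, black_plug, washer below 0.02 m/s); the robot touches nothing.
It fails at once if the bar blank is moved more than 20 mm (distance of bar_blank_mid from where it was at the start of the episode above 0.02 m).
It fails at once if the bore gauge is moved more than 20 mm (distance of bore_gauge_mid from where it was at the start of the episode above 0.02 m).
It also fails if it takes over 136 s, if anything falls off the work surface, if the arm or the gripper's body presses on something with over 40 N, if the wrist force passes 120 N, or if a joint passes its speed limit or range.

### The arm

A 6-joint arm with a two-finger parallel gripper is mounted at the origin on the work surface. World frame = base frame: x ahead of the robot, y to its left, z up, the work surface at z = 0. Lengths are in m, angles in degrees, forces in N, time in s.
With the tool pointing down it reaches from about 0.15 to 0.775 m from the base axis. Payload 6.1 kg.
Tool frame: the origin (TCP) lies on the centre line of the jaws, within the pads' length; the fingertips stand 8 mm ahead of it and the grasp point (between the pads) lies 11 mm behind it; z points along the fingers, y is the line along which they close (so a half turn about z gives the same grasp; the last joint's range is limited). The gripper opens to 85 mm and grips with 20 to 120 N. Pads are 22 mm wide; open, the fingers measure 114 mm over their backs; the gripper's body (76 mm by 85 mm) begins 54 mm behind the grasp point. The pads swing forward as they close: fully open they stand 13 mm farther back than shut.
Start: joints at [-75.63, 7.208, -2.269, 80.523, 0, 90], TCP at [0.13, -0.509, 0.239] pointing down, gripper open.
Joint ranges: [-155.77, 155.77], [-54.66, 111.73], [-72.52, 77.12], [-102.08, 115.82], [-83.92, 84.16], [-180, 180]. Speed limits (degrees/s): [136.94, 136.94, 172.46, 180, 180, 180].

### API

Orientations are given as a 3x3 rotation matrix whose columns are the frame's x, y, z axes.
In Python, from station import ctrl gives the robot as it stands.
- The arm moves only by the shell command python3 -m inch 'ROWS' [FORCE]. ROWS is JSON, a list of rows, each an object of numbers: "ax", "ay", "az": the turn, a rotation vector about the tool's x, y, z each as a share of 360 degrees, from -1 to 1; "dx", "dy", "dz": the shift along the tool's x, y, z each as a share of 500 mm, from -1 to 1; "hand": the gripper's target within -1 to 1 (shut at 1, half-way at 0, fully open at -1). In form: [{"ax": .., "ay": .., "az": .., "dx": .., "dy": .., "dz": .., "hand": ..}, ...]. A call has 1 to 10 rows; each row shifts and turns the commanded pose from where the row before left it, along the tool's axes as they then stand; what a row does not reach is not made up. A row lasts 1/10 s, in which the tool goes at most 50 mm and 8.59 degrees, less where a joint would pass 70% of its speed; a pose out of reach is approached as far as the arm can. A call with a number of a shift or a turn outside -1 to 1 is refused whole. A call with a gripper value outside its range is refused whole. The fingers move at their own pace and stop on an object; FORCE is the grip in N (left out, the last holds). Time passes only in rows, so rows that do not move let the fingers close. It gives the time, the measured TCP pose, the force, the opening and the grip force at its end, in the units of the state.
- ctrl.sense(): the state, without advancing time (a new reading comes with each control period).
- ctrl.grab_frame(name): name is "scene" or "top" or "wrist"; returns a dict with "img" (480x640x3 uint8, red, green, blue), "range_z" (480x640 float32, m along the optical axis (not along the pixel's ray), 0 where there is no reading), "vertical_fov" (degrees; the focal length in pixels is half the picture's height over the tangent of half this angle, whatever the lens; pixels are square), "cx", "cy" (the principal point, pixels), "cam_to_world" (4x4, takes a point from camera to world coordinates). Camera axes: x right, y down, z forward; pixel columns grow to the right and rows downward; lengths in m; the calibration is good to about 2 mm. A picture is of the moment at which its call begins.
- ctrl.job_done(): hands the job in; it is judged then, once.
Trained networks look in a picture, given as the dict that the camera call returned (one of the last four; its "shot" number tells which), for a name from the list of things; names that differ only in an ending like _2 or _b are one class to them, and where a whole thing is asked for, a point or a joint stands for the part that bears it (a point fixed in the world has none). Each returns a list of dicts, best first, with "score" (0 to 1); they miss things now and then, are a little off and sometimes report something else, mostly with a low value. They report only what shows in the picture. A call takes as long as a camera call. They do not tell look-alikes from the thing itself.
- ctrl.recognise(picture, thing): "position" ([x, y, z] in m, in the coordinates of the camera as it stood for that picture, good to about 4 mm: the middle of the surface that is visible of it).
- ctrl.place_of(picture, thing): "position" ([x, y, z] in m, in the coordinates of the camera as it stood for that picture, good to about 4 mm: a listed point, or the origin of a listed thing).
The state is a dict: "time_s": time; "joint_pos": joint angles; "qd": joint speeds; "joint_torque": joint torques, N m; "ee_pos": TCP position; "tool_rot": TCP orientation; "ft_force": force on the tool from outside, world axes, zero at the start; "ft_torque": the same for the moment, N m; "gripper_width": finger opening in m; "finger_force": force on a finger pad.
Only numpy, scipy, OpenCV 4.12 (cv2) and the standard library are available. Lean on these libraries where they do the work, as an engineer would, in place of code of your own. Each camera call takes 0.05 s, during which the arm holds its last target. There are 200 camera calls.

## Working session

There is one attempt and no reset: what is moved stays moved. The work goes in short steps, Python scripts to look and compute and a shell command to move; the robot and the scene stay as the last step left them, time stands still between calls to the robot, and variables do not carry over. Pictures are saved under pics/ and viewed, at most 14 in all, crops included, and the job is handed in when it is done.

```bash
mkdir -p pics; ls; python3 - <<'E'
from station import ctrl
import cv2,numpy as np
s=ctrl.sense(); print(s['time_s'],s['ee_pos'],np.round(s['tool_rot'],3),s['gripper_width'])
for n in ['top','scene']:
    f=ctrl.grab_frame(n); cv2.imwrite(f'pics/{n}0.png',f['img'][:,:,::-1])
    print(n,np.round(f['cam_to_world'],3).tolist(),f['vertical_fov'],f['cx'],f['cy'])
    for t in ['board','red_post','blue_post','brass_bush_mid','alu_sleeve_mid','copper_plug_mid','black_plug_mid','washer_mid','bar_blank_mid','bore_gauge_mid']:
        for d in ctrl.place_of(f,t)[:4]:
            T=f['cam_to_world'];p=np.array(d['position']);w=T[:3,:3]@p+T[:3,3]
            F=240/np.tan(np.radians(f['vertical_fov']/2))
            print(t,round(d['score'],2),np.round(w,3),int(F*p[0]/p[2]+f['cx']),int(F*p[1]/p[2]+f['cy']))
E
```

```text
pics
0.0 [ 0.13020105 -0.50819977  0.2385304 ] [[ 0.969  0.248 -0.   ]
 [ 0.248 -0.969  0.002]
 [ 0.    -0.002 -1.   ]] 0.08512911697022396
top [[-0.029, -0.989, 0.145, 0.455], [-1.0, 0.03, 0.0, 0.01], [-0.004, -0.145, -0.989, 1.062], [0.0, 0.0, 0.0, 1.0]] 52.82542758793911 316.40137627037416 236.12331028935026
board 0.87 [ 0.565 -0.188 -0.002] 406 253
red_post 0.67 [ 0.682 -0.24   0.008] 427 200
blue_post 0.64 [ 0.493 -0.097  0.012] 367 287
brass_bush_mid 0.8 [0.368 0.131 0.02 ] 262 350
brass_bush_mid 0.71 [0.411 0.017 0.018] 316 327
brass_bush_mid 0.68 [0.52  0.095 0.024] 278 277
alu_sleeve_mid 0.69 [0.492 0.261 0.03 ] 199 292
copper_plug_mid 0.75 [0.505 0.178 0.029] 239 285
copper_plug_mid 0.28 [ 0.684 -0.24   0.008] 427 199
black_plug_mid 0.71 [ 0.564 -0.193 -0.002] 408 254
black_plug_mid 0.56 [0.611 0.24  0.022] 210 237
black_plug_mid 0.56 [0.588 0.363 0.019] 154 249
washer_mid 0.75 [0.619 0.153 0.013] 251 233
bar_blank_mid 0.7 [0.782 0.077 0.055] 283 154
bar_blank_mid 0.36 [ 0.789 -0.086  0.014] 357 155
bore_gauge_mid 0.55 [ 0.79  -0.084  0.015] 356 154
scene [[-0.107, 0.786, -
[... 300 characters left out ...]
.9 [0.416 0.015 0.02 ] 316 191
brass_bush_mid 0.72 [0.517 0.091 0.024] 351 232
brass_bush_mid 0.61 [0.37  0.132 0.018] 376 179
alu_sleeve_mid 0.62 [0.491 0.261 0.027] 445 227
copper_plug_mid 0.68 [0.504 0.177 0.026] 399 230
black_plug_mid 0.9 [0.616 0.234 0.019] 433 286
black_plug_mid 0.87 [0.584 0.364 0.02 ] 509 277
black_plug_mid 0.59 [0.495 0.265 0.031] 448 228
black_plug_mid 0.58 [0.738 0.191 0.017] 407 351
washer_mid 0.96 [0.611 0.147 0.011] 380 282
bar_blank_mid 0.72 [ 0.564 -0.194 -0.002] 195 249
bar_blank_mid 0.67 [0.781 0.081 0.054] 334 360
bar_blank_mid 0.55 [0.611 0.233 0.025] 432 282
bore_gauge_mid 0.9 [ 0.791 -0.093  0.003] 220 369
bore_gauge_mid 0.66 [0.516 0.089 0.025] 350 231
```

View pics/top0.png

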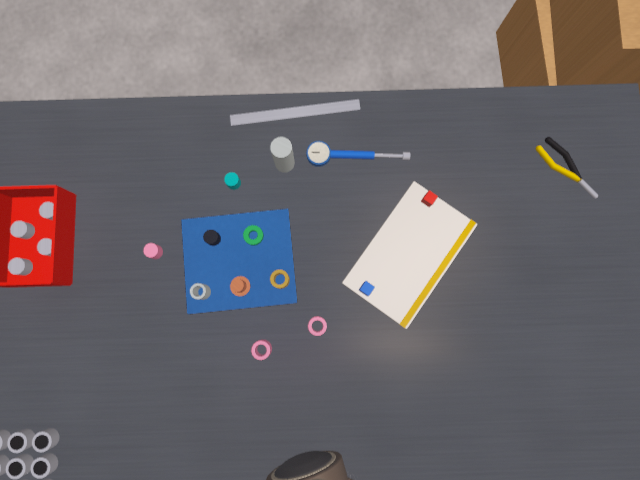

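```bash
python3 - <<'E'
import cv2
i=cv2.imread('pics/top0.png')
cv2.imwrite('pics/crop0.png',cv2.resize(i[215:375,140:340],None,fx=3.7,fy=3.7,interpolation=cv2.INTER_CUBIC))
E
```

```text
(no output)
```

View pics/crop0.png

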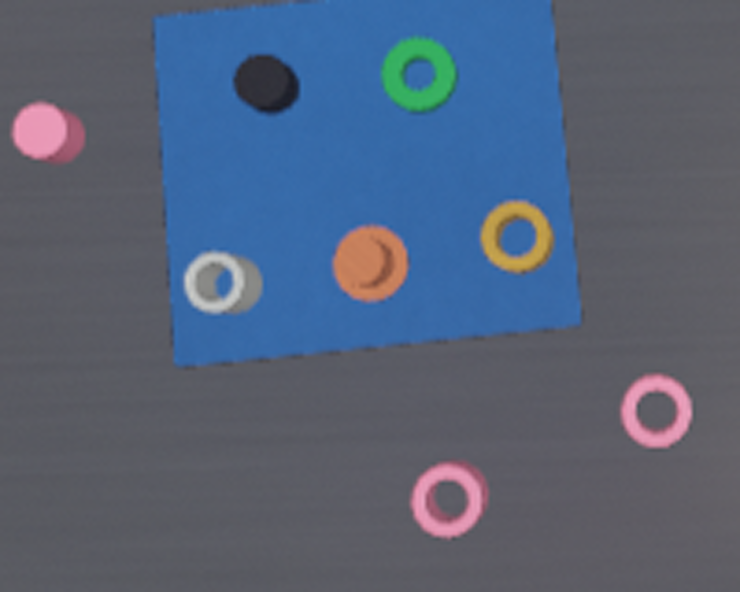

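Top view: the brass bush is at (279,278). The pink rings at (317,326) and (261,350) are look-alikes. The black plug is at (212,237); the pink one at (152,250) and the turquoise one at (232,180) are look-alikes. The crop confirms the brass and black parts by colour on the blue mat. The copper plug is at (240,286), flange down, the sleeve at (200,291) and the washer at (253,235). The board has its red post at (430,199) and blue post at (367,288). Next I measure these more precisely.

```bash
cat > h.py <<'E'
from station import ctrl
import cv2,numpy as np
def cloud(name):
    f=ctrl.grab_frame(name); z=f['range_z']; F=240/np.tan(np.radians(f['vertical_fov']/2))
    v,u=np.mgrid[:480,:640]; T=f['cam_to_world']
    P=np.stack([(u-f['cx'])/F*z,(v-f['cy'])/F*z,z],-1)@T[:3,:3].T+T[:3,3]
    P[z==0]=np.nan
    return f,P
def disc(P,c,h,r,tol=.004):
    "centre of the top face: points at height h near c"
    d=np.hypot(P[...,0]-c[0],P[...,1]-c[1])
    m=(d<r)&(abs(P[...,2]-h)<tol); p=P[m][:,:2].astype(np.float32)
    if len(p)<5: return len(p)
    (x,y),R=cv2.minEnclosingCircle(p); return np.round([x,y,R,np.median(P[m][:,2]),len(p)],4)
def board(P,img):
    m=(abs(P[...,2]-.012)<.005)&(img.min(-1)>150)|(abs(P[...,2]-.012)<.005)&(img[...,0]>170)&(img[...,2]<90)
    m&=(P[...,1]<0)
    m=cv2.morphologyEx(m.astype(np.uint8),cv2.MORPH_OPEN,np.ones((3,3)))>0
    return cv2.minAreaRect(P[m][:,:2].astype(np.float32)*1000),m.sum()
PARTS=dict(bush=((.518,.093),.044,.03),sleeve=((.492,.261),.054,.026),copper=((.505,.178),.049,.03),black=((.613,.237),.04,.028),washer=((.615,.15),.02,.032))
E
python3 - <<'E'
from h import *
for n in ['top','scene']:
    f,P=cloud(n)
    print(n,board(P,f['img']))
    for k,(c,h,r) in PARTS.items(): print(k,disc(P,c,h,r,.006))
    for k,c in dict(red=(.682,-.238),blue=(.49,-.095)).items(): print(k,disc(P,c,.042,.03,.006))
E
```

```text
top (((678.7574462890625, -273.0394592285156), (340.59942626953125, 574.1721801757812), 33.10719680786133), np.int64(9101))
bush [5.153e-01 9.190e-02 2.000e-02 4.480e-02 1.810e+02]
sleeve [4.931e-01 2.602e-01 1.760e-02 5.440e-02 1.340e+02]
copper [5.047e-01 1.791e-01 1.410e-02 4.940e-02 1.410e+02]
black [6.100e-01 2.373e-01 1.600e-02 4.050e-02 1.760e+02]
washer [6.144e-01 1.492e-01 2.210e-02 2.050e-02 2.500e+02]
red [ 6.807e-01 -2.371e-01  1.600e-02  4.190e-02  1.280e+02]
blue [ 4.908e-01 -9.270e-02  1.530e-02  4.210e-02  1.330e+02]
scene (((617.5729370117188, -163.539794921875), (271.3904113769531, 328.2930908203125), 52.68418502807617), np.int64(10769))
bush [5.164e-01 9.150e-02 2.110e-02 4.260e-02 2.370e+02]
sleeve [4.950e-01 2.603e-01 1.810e-02 5.240e-02 1.760e+02]
copper [5.056e-01 1.794e-01 1.500e-02 4.790e-02 1.700e+02]
black [6.113e-01 2.367e-01 1.640e-02 3.900e-02 2.600e+02]
washer [6.15e-01 1.48e-01 2.34e-02 1.87e-02 3.90e+02]
red [ 6.822e-01 -2.366e-01  1.590e-02  4.050e-02  2.010e+02]
blue [ 4.911e-01 -9.200e-02  1.620e-02  4.030e-02  1.430e+02]
```

```bash
cat > g.py <<'E'
import sys,numpy as np
from station import ctrl
from scipy.spatial.transform import Rotation as R
# usage: g.py x y z [x y z ...] : shifts in tool units (share of 500 mm) from the measured pose, leg by leg; rows needed
s=ctrl.sense(); T=np.array(s['tool_rot']); p=np.array(s['ee_pos'])
print('t',round(s['time_s'],2),'p',np.round(p,4),'yaw',round(np.degrees(np.arctan2(T[1,0],T[0,0])),2),'tilt',round(np.degrees(np.arccos(-T[2,2])),2),'w',round(s['gripper_width'],4),'ff',np.round(s['finger_force'],1),'F',np.round(s['ft_force'],1))
a=np.array([float(v) for v in sys.argv[1:]]).reshape(-1,3)
for q in a:
    d=T.T@(q-p)/.5; print(q,'units',np.round(d,4),'mm',round(np.linalg.norm(q-p)*1000)); p=q
E
python3 -m inch '[{"az":-0.0223},{"az":-0.0223},{"az":-0.0223},{"az":-0.0223},{"az":-0.0223},{"az":-0.0223},{"az":-0.0223},{"az":-0.0223}]' 60
python3 -m inch '[{"az":-0.0223},{"az":-0.0223},{"az":-0.0223},{"az":-0.0223},{"az":-0.0223},{"az":-0.0223},{"az":-0.0223},{"az":-0.0223},{}]'
python3 g.py 0.516 0.0917 0.15 0.516 0.0917 0.02
```

```text
t 1.2 p [ 0.1303 -0.5085  0.2393] yaw 14.37 tilt 0.0 w 0.0856 ff 0.0 F [0.9 0.3 0.4]
[0.516  0.0917 0.15  ] units [ 1.0452 -0.9714  0.1787] mm 719
[0.516  0.0917 0.02  ] units [-0.    0.    0.26] mm 130invalid input
invalid input
```

```bash

python3 -m inch '[{"ax":0,"ay":0,"az":-0.0223,"dx":0,"dy":0,"dz":0,"hand":-1}]' 60; python3 -m inch '[{"ax":0,"ay":0,"az":-0.0223,"dx":0,"dy":0,"dz":0,"hand":-1},{"az":-0.0223,"hand":-1}]'; python3 -m inch --help | head -20
```

```text
time_s: 1.3
ee_pos: [0.1303, -0.5086, 0.2393]
tool_rot: [[0.924, 0.384, -0.0], [0.384, -0.924, -0.0], [-0.0, 0.0, -1.0]]
ft_force: [0.5, -0.6, 0.2]
gripper_width: 0.0857
finger_force: 0.0invalid input
invalid input: not JSON, or not a number
```

```bash

python3 -m inch '[{"ax":0,"ay":0,"az":-0.0223,"dx":0,"dy":0,"dz":0,"hand":-1},{"ax":0,"ay":0,"az":-0.0223,"dx":0,"dy":0,"dz":0,"hand":-1},{"ax":0,"ay":0,"az":-0.0223,"dx":0,"dy":0,"dz":0,"hand":-1},{"ax":0,"ay":0,"az":-0.0223,"dx":0,"dy":0,"dz":0,"hand":-1},{"ax":0,"ay":0,"az":-0.0223,"dx":0,"dy":0,"dz":0,"hand":-1},{"ax":0,"ay":0,"az":-0.0223,"dx":0,"dy":0,"dz":0,"hand":-1},{"ax":0,"ay":0,"az":-0.0223,"dx":0,"dy":0,"dz":0,"hand":-1},{"ax":0,"ay":0,"az":-0.0223,"dx":0,"dy":0,"dz":0,"hand":-1}]' >/dev/null
python3 -m inch '[{"ax":0,"ay":0,"az":-0.0223,"dx":0,"dy":0,"dz":0,"hand":-1},{"ax":0,"ay":0,"az":-0.0223,"dx":0,"dy":0,"dz":0,"hand":-1},{"ax":0,"ay":0,"az":-0.0223,"dx":0,"dy":0,"dz":0,"hand":-1},{"ax":0,"ay":0,"az":-0.0223,"dx":0,"dy":0,"dz":0,"hand":-1},{"ax":0,"ay":0,"az":-0.0223,"dx":0,"dy":0,"dz":0,"hand":-1},{"ax":0,"ay":0,"az":-0.0223,"dx":0,"dy":0,"dz":0,"hand":-1},{"ax":0,"ay":0,"az":-0.0223,"dx":0,"dy":0,"dz":0,"hand":-1},{"ax":0,"ay":0,"az":0,"dx":0,"dy":0,"dz":0,"hand":-1}]' >/dev/null
python3 g.py 0.516 0.0917 0.15 0.516 0.0917 0.02
```

```text
t 2.9 p [ 0.1303 -0.5086  0.2393] yaw 142.84 tilt 0.0 w 0.0853 ff 0.0 F [-0.7  0.7 -0.1]
[0.516  0.0917 0.15  ] units [0.1104 1.4227 0.1786] mm 719
[0.516  0.0917 0.02  ] units [ 0.   -0.    0.26] mm 130
```

```bash

python3 -m inch '[{"ax":0,"ay":0,"az":0,"dx":0.0061,"dy":0.079,"dz":0.0099,"hand":-1},{"ax":0,"ay":0,"az":0,"dx":0.0061,"dy":0.079,"dz":0.0099,"hand":-1},{"ax":0,"ay":0,"az":0,"dx":0.0061,"dy":0.079,"dz":0.0099,"hand":-1},{"ax":0,"ay":0,"az":0,"dx":0.0061,"dy":0.079,"dz":0.0099,"hand":-1},{"ax":0,"ay":0,"az":0,"dx":0.0061,"dy":0.079,"dz":0.0099,"hand":-1},{"ax":0,"ay":0,"az":0,"dx":0.0061,"dy":0.079,"dz":0.0099,"hand":-1},{"ax":0,"ay":0,"az":0,"dx":0.0061,"dy":0.079,"dz":0.0099,"hand":-1},{"ax":0,"ay":0,"az":0,"dx":0.0061,"dy":0.079,"dz":0.0099,"hand":-1},{"ax":0,"ay":0,"az":0,"dx":0.0061,"dy":0.079,"dz":0.0099,"hand":-1}]' >/dev/null
python3 -m inch '[{"ax":0,"ay":0,"az":0,"dx":0.0061,"dy":0.079,"dz":0.0099,"hand":-1},{"ax":0,"ay":0,"az":0,"dx":0.0061,"dy":0.079,"dz":0.0099,"hand":-1},{"ax":0,"ay":0,"az":0,"dx":0.0061,"dy":0.079,"dz":0.0099,"hand":-1},{"ax":0,"ay":0,"az":0,"dx":0.0061,"dy":0.079,"dz":0.0099,"hand":-1},{"ax":0,"ay":0,"az":0,"dx":0.0061,"dy":0.079,"dz":0.0099,"hand":-1},{"ax":0,"ay":0,"az":0,"dx":0.0061,"dy":0.079,"dz":0.0099,"hand":-1},{"ax":0,"ay":0,"az":0,"dx":0.0061,"dy":0.079,"dz":0.0099,"hand":-1},{"ax":0,"ay":0,"az":0,"dx":0.0061,"dy":0.079,"dz":0.0099,"hand":-1},{"ax":0,"ay":0,"az":0,"dx":0.0061,"dy":0.079,"dz":0.0099,"hand":-1},{"ax":0,"ay":0,"az":0,"dx":0,"dy":0,"dz":0,"hand":-1}]' >/dev/null
python3 g.py 0.516 0.0917 0.15 0.516 0.0917 0.02
```

```text
t 4.8 p [0.518  0.0944 0.149 ] yaw 142.84 tilt 0.05 w 0.0853 ff 0.0 F [-0.5 -0.6  0.1]
[0.516  0.0917 0.15  ] units [-0.     -0.0068 -0.002 ] mm 4
[0.516  0.0917 0.02  ] units [-2.0e-04 -1.0e-04  2.6e-01] mm 130
```

```bash
python3 - <<'E'
from h import *
f,P=cloud('wrist'); cv2.imwrite('pics/w1.png',f['img'][:,:,::-1])
for k in ['bush','copper']:
    c,h,r=PARTS[k]; print(k,disc(P,c,h,r,.006))
E
python3 g.py 0.516 0.0917 0.15 0.516 0.0917 0.02
```

```text
bush [5.162e-01 9.140e-02 2.010e-02 4.390e-02 1.936e+03]
copper [5.046e-01 1.790e-01 1.410e-02 4.920e-02 1.843e+03]
t 4.85 p [0.5167 0.0928 0.1493] yaw 142.82 tilt 0.07 w 0.0854 ff 0.0 F [-0.3  0.1  0.7]
[0.516  0.0917 0.15  ] units [-0.0001 -0.0026 -0.0013] mm 1
[0.516  0.0917 0.02  ] units [-2.0e-04  2.0e-04  2.6e-01] mm 130
```

View pics/w1.png

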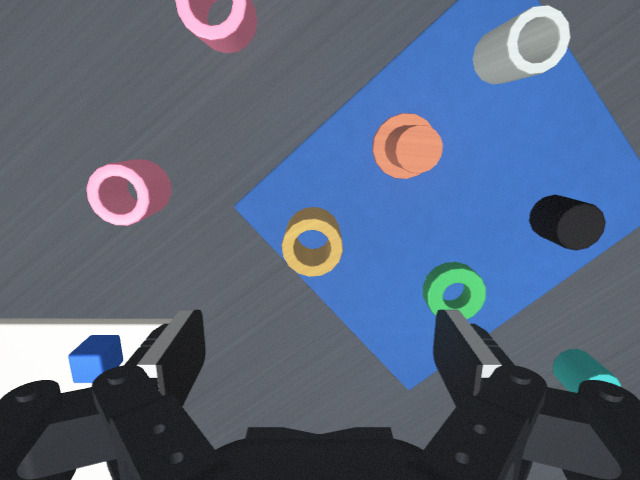

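The wrist view agrees with the map: brass bush at (312,243), copper plug at (407,146), washer at (456,290), all free of the jaws. Descending to grip the bush.

```bash

python3 -m inch '[{"ax":0,"ay":0,"az":0,"dx":0,"dy":0,"dz":0.05,"hand":-1},{"ax":0,"ay":0,"az":0,"dx":0,"dy":0,"dz":0.05,"hand":-1},{"ax":0,"ay":0,"az":0,"dx":0,"dy":0,"dz":0.05,"hand":-1},{"ax":0,"ay":0,"az":0,"dx":0,"dy":0,"dz":0.05,"hand":-1},{"ax":0,"ay":0,"az":0,"dx":0,"dy":0,"dz":0.03,"hand":-1},{"ax":0,"ay":0,"az":0,"dx":0,"dy":0,"dz":0.03,"hand":-1},{"ax":0,"ay":0,"az":0,"dx":0,"dy":0,"dz":0,"hand":-1}]' >/dev/null; python3 g.py 0.516 0.0915 0.02
python3 -m inch '[{"ax":0,"ay":0,"az":0,"dx":0,"dy":0,"dz":0,"hand":1},{"ax":0,"ay":0,"az":0,"dx":0,"dy":0,"dz":0,"hand":1},{"ax":0,"ay":0,"az":0,"dx":0,"dy":0,"dz":0,"hand":1},{"ax":0,"ay":0,"az":0,"dx":0,"dy":0,"dz":0,"hand":1},{"ax":0,"ay":0,"az":0,"dx":0,"dy":0,"dz":0,"hand":1},{"ax":0,"ay":0,"az":0,"dx":0,"dy":0,"dz":0,"hand":1}]' 60 >/dev/null
python3 g.py .516 .0915 .15 0.5862 -0.1647 0.15 0.5862 -0.1647 0.030
```

```text
t 5.55 p [0.5143 0.0898 0.0186] yaw 142.63 tilt 0.21 w 0.0853 ff 0.0 F [ 1.  -0.2  0.3]
[0.516  0.0915 0.02  ] units [-0.0007  0.0048 -0.0028] mm 3
t 6.15 p [0.517  0.091  0.0216] yaw 142.8 tilt 0.12 w 0.0386 ff 60.0 F [ 0.1 -1.   5.5]
[0.516  0.0915 0.15  ] units [ 1.700e-03 -2.000e-04 -2.568e-01] mm 128
[ 0.5862 -0.1647  0.15  ] units [-4.217e-01 -3.232e-01  3.000e-04] mm 266
[ 0.5862 -0.1647  0.03  ] units [ 0.0004 -0.0003  0.24  ] mm 120
```

```bash

python3 -m inch '[{"ax":0,"ay":0,"az":0,"dx":0,"dy":0,"dz":-0.02,"hand":1},{"ax":0,"ay":0,"az":0,"dx":0,"dy":0,"dz":-0.06,"hand":1},{"ax":0,"ay":0,"az":0,"dx":0,"dy":0,"dz":-0.06,"hand":1},{"ax":0,"ay":0,"az":0,"dx":0,"dy":0,"dz":-0.06,"hand":1},{"ax":0,"ay":0,"az":0,"dx":0,"dy":0,"dz":-0.06,"hand":1}]' >/dev/null; python3 g.py
python3 -m inch '[{"ax":0,"ay":0,"az":0,"dx":-0.0469,"dy":-0.0359,"dz":0,"hand":1},{"ax":0,"ay":0,"az":0,"dx":-0.0469,"dy":-0.0359,"dz":0,"hand":1},{"ax":0,"ay":0,"az":0,"dx":-0.0469,"dy":-0.0359,"dz":0,"hand":1},{"ax":0,"ay":0,"az":0,"dx":-0.0469,"dy":-0.0359,"dz":0,"hand":1},{"ax":0,"ay":0,"az":0,"dx":-0.0469,"dy":-0.0359,"dz":0,"hand":1},{"ax":0,"ay":0,"az":0,"dx":-0.0469,"dy":-0.0359,"dz":0,"hand":1},{"ax":0,"ay":0,"az":0,"dx":-0.0469,"dy":-0.0359,"dz":0,"hand":1},{"ax":0,"ay":0,"az":0,"dx":-0.0469,"dy":-0.0359,"dz":0,"hand":1},{"ax":0,"ay":0,"az":0,"dx":-0.0469,"dy":-0.0359,"dz":0,"hand":1},{"ax":0,"ay":0,"az":0,"dx":0,"dy":0,"dz":0,"hand":1}]' >/dev/null
python3 -m inch '[{"ax":0,"ay":0,"az":0,"dx":0,"dy":0,"dz":0,"hand":1}]' >/dev/null
python3 g.py 0.5862 -0.1647 0.15 0.5862 -0.1647 0.030
```

```text
t 6.65 p [0.5159 0.0911 0.1519] yaw 142.81 tilt 0.01 w 0.0388 ff 60.8 F [-0.   0.5 -2.6]
t 7.75 p [ 0.5865 -0.1655  0.1502] yaw 142.74 tilt 0.06 w 0.0386 ff 60.9 F [ 0.2  1.2 -2.4]
[ 0.5862 -0.1647  0.15  ] units [0.0014 0.001  0.0003] mm 1
[ 0.5862 -0.1647  0.03  ] units [-2.0e-04 -0.0e+00  2.4e-01] mm 120
```

```bash

python3 -m inch '[{"ax":0,"ay":0,"az":0,"dx":0.0014,"dy":0.001,"dz":0.05,"hand":1},{"ax":0,"ay":0,"az":0,"dx":0,"dy":0,"dz":0.05,"hand":1},{"ax":0,"ay":0,"az":0,"dx":0,"dy":0,"dz":0.05,"hand":1},{"ax":0,"ay":0,"az":0,"dx":0,"dy":0,"dz":0.04,"hand":1},{"ax":0,"ay":0,"az":0,"dx":0,"dy":0,"dz":0.03,"hand":1},{"ax":0,"ay":0,"az":0,"dx":0,"dy":0,"dz":0.01,"hand":1},{"ax":0,"ay":0,"az":0,"dx":0,"dy":0,"dz":0.008,"hand":1},{"ax":0,"ay":0,"az":0,"dx":0,"dy":0,"dz":0,"hand":1}]' >/dev/null; python3 g.py 0.5862 -0.1647 .03
```

```text
t 8.55 p [ 0.5866 -0.1638  0.0316] yaw 142.86 tilt 0.02 w 0.0385 ff 60.9 F [ 0.4  0.1 -3.5]
[ 0.5862 -0.1647  0.03  ] units [-0.0004 -0.0019  0.0032] mm 2
```

```bash

python3 -m inch '[{"ax":0,"ay":0,"az":0,"dx":0,"dy":0,"dz":0.003,"hand":1},{"ax":0,"ay":0,"az":0,"dx":0,"dy":0,"dz":0,"hand":1},{"ax":0,"ay":0,"az":0,"dx":0,"dy":0,"dz":0,"hand":-0.6},{"ax":0,"ay":0,"az":0,"dx":0,"dy":0,"dz":0,"hand":-1},{"ax":0,"ay":0,"az":0,"dx":0,"dy":0,"dz":0,"hand":-1},{"ax":0,"ay":0,"az":0,"dx":0,"dy":0,"dz":0,"hand":-1}]' ; 
python3 -m inch '[{"ax":0,"ay":0,"az":0,"dx":0,"dy":0,"dz":-0.05,"hand":-1},{"ax":0,"ay":0,"az":0,"dx":0,"dy":0,"dz":-0.06,"hand":-1},{"ax":0,"ay":0,"az":0,"dx":0,"dy":0,"dz":-0.06,"hand":-1},{"ax":0,"ay":0,"az":0,"dx":0,"dy":0,"dz":-0.07,"hand":-1},{"ax":0,"ay":0,"az":0,"dx":0,"dy":0,"dz":0,"hand":-1}]' >/dev/null
python3 - <<'E'
from h import *
f,P=cloud('wrist')
print(disc(P,(.5862,-.1647),.052,.03,.006),disc(P,(.6815,-.237),.042,.03,.006),disc(P,(.491,-.092),.042,.03,.006))
f,P=cloud('top')
print(disc(P,(.5862,-.1647),.052,.03,.006))
E
python3 g.py .6147 .1488 .15 .6147 .1488 .016
```

```text
time_s: 9.15
ee_pos: [0.5867, -0.1645, 0.03]
tool_rot: [[-0.797, 0.604, 0.001], [0.604, 0.797, -0.0], [-0.001, 0.0, -1.0]]
ft_force: [-0.3, 0.1, 0.5]
gripper_width: 0.0855
finger_force: 0.0
[ 5.867e-01 -1.631e-01  2.010e-02  5.190e-02  1.978e+03] [ 6.812e-01 -2.383e-01  1.640e-02  4.200e-02  9.580e+02] [ 4.911e-01 -9.280e-02  1.590e-02  4.200e-02  1.957e+03]
[ 5.856e-01 -1.626e-01  2.000e-02  5.170e-02  1.730e+02]
t 9.75 p [ 0.5871 -0.1645  0.1507] yaw 142.82 tilt 0.13 w 0.0856 ff 0.0 F [-0.3  0.9 -1.2]
[0.6147 0.1488 0.15  ] units [0.3348 0.5326 0.0011] mm 315
[0.6147 0.1488 0.016 ] units [ 6.00e-04 -2.00e-04  2.68e-01] mm 134
```

```bash

python3 -m inch '[{"ax":0,"ay":0,"az":0,"dx":0.0419,"dy":0.0666,"dz":0,"hand":-1},{"ax":0,"ay":0,"az":0,"dx":0.0419,"dy":0.0666,"dz":0,"hand":-1},{"ax":0,"ay":0,"az":0,"dx":0.0419,"dy":0.0666,"dz":0,"hand":-1},{"ax":0,"ay":0,"az":0,"dx":0.0419,"dy":0.0666,"dz":0,"hand":-1},{"ax":0,"ay":0,"az":0,"dx":0.0419,"dy":0.0666,"dz":0,"hand":-1},{"ax":0,"ay":0,"az":0,"dx":0.0419,"dy":0.0666,"dz":0,"hand":-1},{"ax":0,"ay":0,"az":0,"dx":0.0419,"dy":0.0666,"dz":0,"hand":-1},{"ax":0,"ay":0,"az":0,"dx":0.0417,"dy":0.0664,"dz":0,"hand":-1},{"ax":0,"ay":0,"az":0,"dx":0,"dy":0,"dz":0,"hand":-1},{"ax":0,"ay":0,"az":0,"dx":0,"dy":0,"dz":0,"hand":-1}]' >/dev/null
python3 - <<'E'
from h import *
f,P=cloud('wrist')
for k in ['washer','copper','black','sleeve']:
    c,h,r=PARTS[k]; print(k,disc(P,c,h,r,.005))
E
python3 g.py .6147 .1488 .15 .6147 .1488 .014
```

```text
washer [6.148e-01 1.492e-01 2.210e-02 2.010e-02 2.362e+03]
copper [5.048e-01 1.792e-01 1.420e-02 4.910e-02 2.153e+03]
black [6.105e-01 2.371e-01 1.600e-02 4.010e-02 2.146e+03]
sleeve 0
t 10.8 p [0.6133 0.1488 0.1482] yaw 142.85 tilt 0.15 w 0.0854 ff 0.0 F [-0.6 -0.2  0.8]
[0.6147 0.1488 0.15  ] units [-0.0023  0.0017 -0.0036] mm 2
[0.6147 0.1488 0.014 ] units [-0.0004  0.0006  0.272 ] mm 136
```

```bash

python3 -m inch '[{"ax":0,"ay":0,"az":0,"dx":-0.002,"dy":0.001,"dz":0.06,"hand":-1},{"ax":0,"ay":0,"az":0,"dx":0,"dy":0,"dz":0.06,"hand":-1},{"ax":0,"ay":0,"az":0,"dx":0,"dy":0,"dz":0.06,"hand":-1},{"ax":0,"ay":0,"az":0,"dx":0,"dy":0,"dz":0.05,"hand":-1},{"ax":0,"ay":0,"az":0,"dx":0,"dy":0,"dz":0.03,"hand":-1},{"ax":0,"ay":0,"az":0,"dx":0,"dy":0,"dz":0.008,"hand":-1},{"ax":0,"ay":0,"az":0,"dx":0,"dy":0,"dz":0,"hand":-1},{"ax":0,"ay":0,"az":0,"dx":0,"dy":0,"dz":0,"hand":-1}]' >/dev/null; python3 g.py 0.6148 0.149 0.014
python3 -m inch '[{"ax":0,"ay":0,"az":0,"dx":0,"dy":0,"dz":0,"hand":1},{"ax":0,"ay":0,"az":0,"dx":0,"dy":0,"dz":0,"hand":1},{"ax":0,"ay":0,"az":0,"dx":0,"dy":0,"dz":0,"hand":1},{"ax":0,"ay":0,"az":0,"dx":0,"dy":0,"dz":0,"hand":1},{"ax":0,"ay":0,"az":0,"dx":0,"dy":0,"dz":0,"hand":1},{"ax":0,"ay":0,"az":0,"dx":0,"dy":0,"dz":0,"hand":1}]' 40 >/dev/null; python3 g.py
python3 -m inch '[{"ax":0,"ay":0,"az":0,"dx":0,"dy":0,"dz":-0.02,"hand":1},{"ax":0,"ay":0,"az":0,"dx":0,"dy":0,"dz":-0.06,"hand":1},{"ax":0,"ay":0,"az":0,"dx":0,"dy":0,"dz":-0.06,"hand":1},{"ax":0,"ay":0,"az":0,"dx":0,"dy":0,"dz":-0.06,"hand":1},{"ax":0,"ay":0,"az":0,"dx":0,"dy":0,"dz":-0.07,"hand":1},{"ax":0,"ay":0,"az":0,"dx":0,"dy":0,"dz":0,"hand":1}]' >/dev/null
python3 - <<'E'
from h import *
f,P=cloud('wrist'); cv2.imwrite('pics/w2.png',f['img'][:,:,::-1])
E
python3 g.py .5862 -.163 .15 .5862 -.163 .064
```

```text
t 11.6 p [0.6157 0.1483 0.0167] yaw 142.77 tilt 0.07 w 0.085 ff 0.0 F [ 0.1 -0.7  0.2]
[0.6148 0.149  0.014 ] units [0.0023 0.0001 0.0053] mm 3
t 12.2 p [0.6156 0.1491 0.0166] yaw 142.83 tilt 0.09 w 0.0417 ff 41.0 F [-1.2  0.1  5.2]
t 12.85 p [0.6164 0.1492 0.1539] yaw 142.82 tilt 0.29 w 0.0418 ff 40.6 F [-0.   0.7 -1.6]
[ 0.5862 -0.163   0.15  ] units [-0.3291 -0.5341  0.0068] mm 314
[ 0.5862 -0.163   0.064 ] units [ 0.0005 -0.0007  0.172 ] mm 86
```

View pics/w2.png

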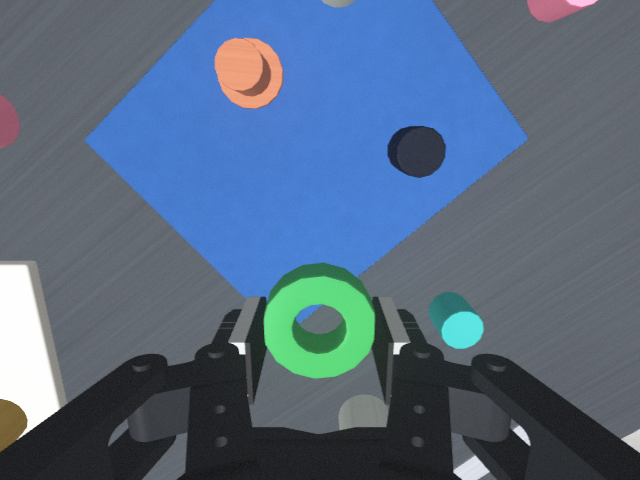

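The washer is held squarely at (320,320). Carrying it to the bush.

```bash

python3 -m inch '[{"ax":0,"ay":0,"az":0,"dx":-0.0411,"dy":-0.0668,"dz":0,"hand":1},{"ax":0,"ay":0,"az":0,"dx":-0.0411,"dy":-0.0668,"dz":0,"hand":1},{"ax":0,"ay":0,"az":0,"dx":-0.0411,"dy":-0.0668,"dz":0,"hand":1},{"ax":0,"ay":0,"az":0,"dx":-0.0411,"dy":-0.0668,"dz":0,"hand":1},{"ax":0,"ay":0,"az":0,"dx":-0.0411,"dy":-0.0668,"dz":0,"hand":1},{"ax":0,"ay":0,"az":0,"dx":-0.0411,"dy":-0.0668,"dz":0,"hand":1},{"ax":0,"ay":0,"az":0,"dx":-0.0411,"dy":-0.0668,"dz":0,"hand":1},{"ax":0,"ay":0,"az":0,"dx":-0.0411,"dy":-0.0668,"dz":0,"hand":1},{"ax":0,"ay":0,"az":0,"dx":0,"dy":0,"dz":0,"hand":1},{"ax":0,"ay":0,"az":0,"dx":0,"dy":0,"dz":0,"hand":1}]' >/dev/null
python3 g.py .5862 -.163 .0646
python3 -m inch '[{"ax":0,"ay":0,"az":0,"dx":0,"dy":0,"dz":0.05,"hand":1},{"ax":0,"ay":0,"az":0,"dx":0,"dy":0,"dz":0.05,"hand":1},{"ax":0,"ay":0,"az":0,"dx":0,"dy":0,"dz":0.04,"hand":1},{"ax":0,"ay":0,"az":0,"dx":0,"dy":0,"dz":0,"hand":1},{"ax":0,"ay":0,"az":0,"dx":0,"dy":0,"dz":0,"hand":1},{"ax":0,"ay":0,"az":0,"dx":0,"dy":0,"dz":0,"hand":1}]' >/dev/null
python3 g.py .5862 -.163 .065
```

```text
t 13.85 p [ 0.5837 -0.164   0.1494] yaw 142.7 tilt 0.13 w 0.0417 ff 40.6 F [ 0.2  0.5 -0.2]
[ 0.5862 -0.163   0.0646] units [-0.0031  0.0047  0.1696] mm 85
t 14.45 p [ 0.5854 -0.1629  0.082 ] yaw 142.87 tilt 0.09 w 0.0416 ff 40.6 F [ 0.7 -0.3  0.5]
[ 0.5862 -0.163   0.065 ] units [-0.0014  0.0009  0.0339] mm 17
```

```bash

python3 -m inch '[{"ax":0,"ay":0,"az":0,"dx":-0.0014,"dy":0.001,"dz":0.014,"hand":1},{"ax":0,"ay":0,"az":0,"dx":0,"dy":0,"dz":0.012,"hand":1},{"ax":0,"ay":0,"az":0,"dx":0,"dy":0,"dz":0.007,"hand":1},{"ax":0,"ay":0,"az":0,"dx":0,"dy":0,"dz":0,"hand":1},{"ax":0,"ay":0,"az":0,"dx":0,"dy":0,"dz":0,"hand":1}]' >/dev/null
python3 g.py .5862 -.163 .065
```

```text
t 14.95 p [ 0.5856 -0.1635  0.0646] yaw 142.81 tilt 0.04 w 0.0416 ff 41.1 F [-0.8  0.7  4.3]
[ 0.5862 -0.163   0.065 ] units [-0.0003  0.0015 -0.0008] mm 1
```

```bash

python3 -m inch '[{"ax":0,"ay":0,"az":0,"dx":0,"dy":0,"dz":0,"hand":-0.5},{"ax":0,"ay":0,"az":0,"dx":0,"dy":0,"dz":0,"hand":-1},{"ax":0,"ay":0,"az":0,"dx":0,"dy":0,"dz":0,"hand":-1},{"ax":0,"ay":0,"az":0,"dx":0,"dy":0,"dz":0,"hand":-1},{"ax":0,"ay":0,"az":0,"dx":0,"dy":0,"dz":-0.06,"hand":-1},{"ax":0,"ay":0,"az":0,"dx":0,"dy":0,"dz":-0.06,"hand":-1},{"ax":0,"ay":0,"az":0,"dx":0,"dy":0,"dz":-0.06,"hand":-1},{"ax":0,"ay":0,"az":0,"dx":0,"dy":0,"dz":0,"hand":-1},{"ax":0,"ay":0,"az":0,"dx":0,"dy":0,"dz":0,"hand":-1}]' >/dev/null
python3 - <<'E'
from h import *
for n in['wrist','top']:
    f,P=cloud(n); print(disc(P,(.5862,-.163),.068,.035,.005),disc(P,(.494,.2602),.054,.028,.005))
E
python3 g.py .494 .2602 .155 .494 .2602 .025
```

```text
[ 5.855e-01 -1.622e-01  2.210e-02  6.800e-02  3.232e+03] 0
[ 5.849e-01 -1.617e-01  2.190e-02  6.780e-02  2.150e+02] [4.941e-01 2.601e-01 1.700e-02 5.430e-02 1.320e+02]
t 15.95 p [ 0.5848 -0.1633  0.1529] yaw 142.82 tilt 0.11 w 0.0852 ff 0.0 F [ 0.1  0.1 -0.5]
[0.494  0.2602 0.155 ] units [ 0.6566  0.565  -0.0035] mm 433
[0.494  0.2602 0.025 ] units [-5.0e-04  2.0e-04  2.6e-01] mm 130
```

The washer lies flat at z = 68 mm, centred on the bush. Next is the sleeve.

```bash

python3 -m inch '[{"ax":0,"ay":0,"az":0,"dx":0.0657,"dy":0.0565,"dz":0,"hand":-1},{"ax":0,"ay":0,"az":0,"dx":0.0657,"dy":0.0565,"dz":0,"hand":-1},{"ax":0,"ay":0,"az":0,"dx":0.0657,"dy":0.0565,"dz":0,"hand":-1},{"ax":0,"ay":0,"az":0,"dx":0.0657,"dy":0.0565,"dz":0,"hand":-1},{"ax":0,"ay":0,"az":0,"dx":0.0657,"dy":0.0565,"dz":0,"hand":-1},{"ax":0,"ay":0,"az":0,"dx":0.0657,"dy":0.0565,"dz":0,"hand":-1},{"ax":0,"ay":0,"az":0,"dx":0.0657,"dy":0.0565,"dz":0,"hand":-1},{"ax":0,"ay":0,"az":0,"dx":0.0657,"dy":0.0565,"dz":0,"hand":-1},{"ax":0,"ay":0,"az":0,"dx":0.0657,"dy":0.0565,"dz":0,"hand":-1},{"ax":0,"ay":0,"az":0,"dx":0.0657,"dy":0.0565,"dz":0,"hand":-1}]' >/dev/null
python3 -m inch '[{"ax":0,"ay":0,"az":0,"dx":0,"dy":0,"dz":0,"hand":-1},{"ax":0,"ay":0,"az":0,"dx":0,"dy":0,"dz":0,"hand":-1},{"ax":0,"ay":0,"az":0,"dx":0,"dy":0,"dz":0,"hand":-1}]' >/dev/null
python3 - <<'E'
from h import *
f,P=cloud('wrist')
for k in ['copper','black','sleeve']:
    c,h,r=PARTS[k]; print(k,disc(P,c,h,r,.005))
E
python3 g.py .494 .2602 .155 .494 .2602 .025
```

```text
copper [5.044e-01 1.791e-01 1.440e-02 4.910e-02 1.277e+03]
black [6.100e-01 2.377e-01 1.630e-02 4.010e-02 1.334e+03]
sleeve [4.947e-01 2.605e-01 1.720e-02 5.390e-02 1.339e+03]
t 17.3 p [0.4944 0.2591 0.1535] yaw 142.75 tilt 0.08 w 0.0855 ff 0.0 F [ 0.6 -0.6 -0.4]
[0.494  0.2602 0.155 ] units [ 0.0019  0.0013 -0.003 ] mm 2
[0.494  0.2602 0.025 ] units [-1.0e-04  3.0e-04  2.6e-01] mm 130
```

```bash

python3 -m inch '[{"ax":0,"ay":0,"az":0,"dx":0.001,"dy":0.001,"dz":0.06,"hand":-1},{"ax":0,"ay":0,"az":0,"dx":0,"dy":0,"dz":0.06,"hand":-1},{"ax":0,"ay":0,"az":0,"dx":0,"dy":0,"dz":0.06,"hand":-1},{"ax":0,"ay":0,"az":0,"dx":0,"dy":0,"dz":0.05,"hand":-1},{"ax":0,"ay":0,"az":0,"dx":0,"dy":0,"dz":0.027,"hand":-1},{"ax":0,"ay":0,"az":0,"dx":0,"dy":0,"dz":0,"hand":-1},{"ax":0,"ay":0,"az":0,"dx":0,"dy":0,"dz":0,"hand":-1}]' >/dev/null; python3 g.py 0.4945 0.2604 0.025
python3 -m inch '[{"ax":0,"ay":0,"az":0,"dx":0,"dy":0,"dz":0,"hand":1},{"ax":0,"ay":0,"az":0,"dx":0,"dy":0,"dz":0,"hand":1},{"ax":0,"ay":0,"az":0,"dx":0,"dy":0,"dz":0,"hand":1},{"ax":0,"ay":0,"az":0,"dx":0,"dy":0,"dz":0,"hand":1},{"ax":0,"ay":0,"az":0,"dx":0,"dy":0,"dz":0,"hand":1},{"ax":0,"ay":0,"az":0,"dx":0,"dy":0,"dz":0,"hand":1}]' 50 >/dev/null; python3 g.py
python3 -m inch '[{"ax":0,"ay":0,"az":0,"dx":0,"dy":0,"dz":-0.02,"hand":1},{"ax":0,"ay":0,"az":0,"dx":0,"dy":0,"dz":-0.06,"hand":1},{"ax":0,"ay":0,"az":0,"dx":0,"dy":0,"dz":-0.06,"hand":1},{"ax":0,"ay":0,"az":0,"dx":0,"dy":0,"dz":-0.06,"hand":1},{"ax":0,"ay":0,"az":0,"dx":0,"dy":0,"dz":-0.07,"hand":1},{"ax":0,"ay":0,"az":0,"dx":0,"dy":0,"dz":-0.04,"hand":1},{"ax":0,"ay":0,"az":0,"dx":0,"dy":0,"dz":0,"hand":1},{"ax":0,"ay":0,"az":0,"dx":0,"dy":0,"dz":0,"hand":1}]' >/dev/null
python3 g.py .6338 -.1995 .175 .6338 -.1995 .035
```

```text
t 18.0 p [0.495  0.2605 0.0265] yaw 142.76 tilt 0.04 w 0.0852 ff 0.0 F [-0.8 -0.8  0.5]
[0.4945 0.2604 0.025 ] units [ 0.0006 -0.0008  0.003 ] mm 2
t 18.6 p [0.4948 0.2612 0.0266] yaw 142.82 tilt 0.09 w 0.0332 ff 49.6 F [-1.2 -0.6  5.9]
t 19.4 p [0.4943 0.2609 0.1805] yaw 142.82 tilt 0.01 w 0.0327 ff 49.8 F [-0.2 -1.4 -0.9]
[ 0.6338 -0.1995  0.175 ] units [-0.7787 -0.565   0.011 ] mm 481
[ 0.6338 -0.1995  0.035 ] units [ 0.0e+00 -1.0e-04  2.8e-01] mm 140
```

```bash

python3 -m inch '[{"ax":0,"ay":0,"az":0,"dx":-0.0649,"dy":-0.0471,"dz":0,"hand":1},{"ax":0,"ay":0,"az":0,"dx":-0.0649,"dy":-0.0471,"dz":0,"hand":1},{"ax":0,"ay":0,"az":0,"dx":-0.0649,"dy":-0.0471,"dz":0,"hand":1},{"ax":0,"ay":0,"az":0,"dx":-0.0649,"dy":-0.0471,"dz":0,"hand":1},{"ax":0,"ay":0,"az":0,"dx":-0.0649,"dy":-0.0471,"dz":0,"hand":1},{"ax":0,"ay":0,"az":0,"dx":-0.0649,"dy":-0.0471,"dz":0,"hand":1},{"ax":0,"ay":0,"az":0,"dx":-0.0649,"dy":-0.0471,"dz":0,"hand":1},{"ax":0,"ay":0,"az":0,"dx":-0.0649,"dy":-0.0471,"dz":0,"hand":1}]' >/dev/null
python3 -m inch '[{"ax":0,"ay":0,"az":0,"dx":-0.0649,"dy":-0.0471,"dz":0,"hand":1},{"ax":0,"ay":0,"az":0,"dx":-0.0649,"dy":-0.0471,"dz":0,"hand":1},{"ax":0,"ay":0,"az":0,"dx":-0.0649,"dy":-0.0471,"dz":0,"hand":1},{"ax":0,"ay":0,"az":0,"dx":-0.0649,"dy":-0.0471,"dz":0,"hand":1},{"ax":0,"ay":0,"az":0,"dx":0,"dy":0,"dz":0,"hand":1},{"ax":0,"ay":0,"az":0,"dx":0,"dy":0,"dz":0,"hand":1},{"ax":0,"ay":0,"az":0,"dx":0,"dy":0,"dz":0,"hand":1}]' >/dev/null
python3 g.py .634 -.2 .175 .634 -.2 .035
```

```text
t 20.9 p [ 0.6331 -0.1987  0.1793] yaw 142.85 tilt 0.15 w 0.0329 ff 49.8 F [ 0.4  0.4 -0.1]
[ 0.634 -0.2    0.175] units [-0.003  -0.0009  0.0087] mm 5
[ 0.634 -0.2    0.035] units [-7.0e-04  2.0e-04  2.8e-01] mm 140
```

```bash

python3 -m inch '[{"ax":0,"ay":0,"az":0,"dx":-0.003,"dy":-0.001,"dz":0.06,"hand":1},{"ax":0,"ay":0,"az":0,"dx":0,"dy":0,"dz":0.06,"hand":1},{"ax":0,"ay":0,"az":0,"dx":0,"dy":0,"dz":0.06,"hand":1},{"ax":0,"ay":0,"az":0,"dx":0,"dy":0,"dz":0.05,"hand":1},{"ax":0,"ay":0,"az":0,"dx":0,"dy":0,"dz":0.03,"hand":1},{"ax":0,"ay":0,"az":0,"dx":0,"dy":0,"dz":0.017,"hand":1},{"ax":0,"ay":0,"az":0,"dx":0,"dy":0,"dz":0,"hand":1},{"ax":0,"ay":0,"az":0,"dx":0,"dy":0,"dz":0,"hand":1}]' >/dev/null
python3 g.py .634 -.2 .0346
```

```text
t 21.7 p [ 0.6354 -0.2008  0.0434] yaw 142.84 tilt 0.09 w 0.033 ff 49.8 F [ 0.1  0.6 -0.7]
[ 0.634  -0.2     0.0346] units [ 0.0032 -0.0004  0.0176] mm 9
```

```bash

python3 -m inch '[{"ax":0,"ay":0,"az":0,"dx":0.001,"dy":0,"dz":0.01,"hand":1},{"ax":0,"ay":0,"az":0,"dx":0,"dy":0,"dz":0.007,"hand":1},{"ax":0,"ay":0,"az":0,"dx":0,"dy":0,"dz":0.001,"hand":1},{"ax":0,"ay":0,"az":0,"dx":0,"dy":0,"dz":0,"hand":1}]' >/dev/null
python3 g.py
python3 -m inch '[{"ax":0,"ay":0,"az":0,"dx":0,"dy":0,"dz":0,"hand":-0.5},{"ax":0,"ay":0,"az":0,"dx":0,"dy":0,"dz":0,"hand":-0.7},{"ax":0,"ay":0,"az":0,"dx":0,"dy":0,"dz":0,"hand":-0.7},{"ax":0,"ay":0,"az":0,"dx":0,"dy":0,"dz":0,"hand":-0.7},{"ax":0,"ay":0,"az":0,"dx":0,"dy":0,"dz":-0.06,"hand":-1},{"ax":0,"ay":0,"az":0,"dx":0,"dy":0,"dz":-0.06,"hand":-1},{"ax":0,"ay":0,"az":0,"dx":0,"dy":0,"dz":-0.06,"hand":-1},{"ax":0,"ay":0,"az":0,"dx":0,"dy":0,"dz":-0.06,"hand":-1},{"ax":0,"ay":0,"az":0,"dx":0,"dy":0,"dz":0,"hand":-1},{"ax":0,"ay":0,"az":0,"dx":0,"dy":0,"dz":0,"hand":-1}]' >/dev/null
python3 - <<'E'
from h import *
for n in['wrist','top']:
    f,P=cloud(n); print(disc(P,(.5862,-.163),.068,.035,.005),disc(P,(.634,-.2),.062,.025,.004))
E
python3 g.py .5047 .1791 .155 .5047 .1791 .025
```

```text
t 22.1 p [ 0.635  -0.2009  0.0347] yaw 142.81 tilt 0.13 w 0.0334 ff 50.4 F [-0.6  0.8  4.7]
[ 5.856e-01 -1.623e-01  2.200e-02  6.810e-02  3.946e+03] [ 6.358e-01 -2.004e-01  1.700e-02  6.180e-02  1.375e+03]
[ 5.851e-01 -1.616e-01  2.250e-02  6.810e-02  2.800e+02] [ 6.346e-01 -2.000e-01  1.720e-02  6.150e-02  1.230e+02]
t 23.2 p [ 0.6337 -0.2004  0.1518] yaw 142.82 tilt 0.12 w 0.0855 ff 0.0 F [-0.7  0.1 -0.3]
[0.5047 0.1791 0.155 ] units [ 0.6643  0.4488 -0.0055] mm 401
[0.5047 0.1791 0.025 ] units [-5.0e-04  2.0e-04  2.6e-01] mm 130
```

```bash

python3 -m inch '[{"ax":0,"ay":0,"az":0,"dx":0.0664,"dy":0.0449,"dz":0,"hand":-1},{"ax":0,"ay":0,"az":0,"dx":0.0664,"dy":0.0449,"dz":0,"hand":-1},{"ax":0,"ay":0,"az":0,"dx":0.0664,"dy":0.0449,"dz":0,"hand":-1},{"ax":0,"ay":0,"az":0,"dx":0.0664,"dy":0.0449,"dz":0,"hand":-1},{"ax":0,"ay":0,"az":0,"dx":0.0664,"dy":0.0449,"dz":0,"hand":-1},{"ax":0,"ay":0,"az":0,"dx":0.0664,"dy":0.0449,"dz":0,"hand":-1},{"ax":0,"ay":0,"az":0,"dx":0.0664,"dy":0.0449,"dz":0,"hand":-1},{"ax":0,"ay":0,"az":0,"dx":0.0664,"dy":0.0449,"dz":0,"hand":-1},{"ax":0,"ay":0,"az":0,"dx":0.0664,"dy":0.0449,"dz":0,"hand":-1},{"ax":0,"ay":0,"az":0,"dx":0.0664,"dy":0.0449,"dz":0,"hand":-1}]' >/dev/null
python3 -m inch '[{"ax":0,"ay":0,"az":0,"dx":0,"dy":0,"dz":0,"hand":-1},{"ax":0,"ay":0,"az":0,"dx":0,"dy":0,"dz":0,"hand":-1},{"ax":0,"ay":0,"az":0,"dx":0,"dy":0,"dz":0,"hand":-1}]' >/dev/null
python3 - <<'E'
from h import *
f,P=cloud('wrist')
for k in ['copper','black']:
    c,h,r=PARTS[k]; print(k,disc(P,c,h,r,.005))
E
python3 g.py .5047 .1791 .155 .5047 .1791 .025
```

```text
copper [5.047e-01 1.795e-01 1.410e-02 4.920e-02 1.462e+03]
black [6.100e-01 2.373e-01 1.610e-02 4.010e-02 1.332e+03]
t 24.55 p [0.5055 0.1779 0.1525] yaw 142.74 tilt 0.07 w 0.0855 ff 0.0 F [-0.1  0.4  0.3]
[0.5047 0.1791 0.155 ] units [ 0.0027  0.0009 -0.005 ] mm 3
[0.5047 0.1791 0.025 ] units [-1.0e-04  3.0e-04  2.6e-01] mm 130
```

```bash

python3 -m inch '[{"ax":0,"ay":0,"az":0,"dx":0.0015,"dy":0.001,"dz":0.06,"hand":-1},{"ax":0,"ay":0,"az":0,"dx":0,"dy":0,"dz":0.06,"hand":-1},{"ax":0,"ay":0,"az":0,"dx":0,"dy":0,"dz":0.06,"hand":-1},{"ax":0,"ay":0,"az":0,"dx":0,"dy":0,"dz":0.05,"hand":-1},{"ax":0,"ay":0,"az":0,"dx":0,"dy":0,"dz":0.025,"hand":-1},{"ax":0,"ay":0,"az":0,"dx":0,"dy":0,"dz":0,"hand":-1},{"ax":0,"ay":0,"az":0,"dx":0,"dy":0,"dz":0,"hand":-1}]' >/dev/null; python3 g.py 0.5047 0.1793 0.025
python3 -m inch '[{"ax":0,"ay":0,"az":0,"dx":0,"dy":0,"dz":0,"hand":1},{"ax":0,"ay":0,"az":0,"dx":0,"dy":0,"dz":0,"hand":1},{"ax":0,"ay":0,"az":0,"dx":0,"dy":0,"dz":0,"hand":1},{"ax":0,"ay":0,"az":0,"dx":0,"dy":0,"dz":0,"hand":1},{"ax":0,"ay":0,"az":0,"dx":0,"dy":0,"dz":0,"hand":1},{"ax":0,"ay":0,"az":0,"dx":0,"dy":0,"dz":0,"hand":1}]' 60 >/dev/null; python3 g.py
python3 -m inch '[{"ax":0,"ay":0,"az":0,"dx":0,"dy":0,"dz":-0.02,"hand":1},{"ax":0,"ay":0,"az":0,"dx":0,"dy":0,"dz":-0.06,"hand":1},{"ax":0,"ay":0,"az":0,"dx":0,"dy":0,"dz":-0.06,"hand":1},{"ax":0,"ay":0,"az":0,"dx":0,"dy":0,"dz":-0.06,"hand":1},{"ax":0,"ay":0,"az":0,"dx":0,"dy":0,"dz":-0.07,"hand":1},{"ax":0,"ay":0,"az":0,"dx":0,"dy":0,"dz":-0.04,"hand":1},{"ax":0,"ay":0,"az":0,"dx":0,"dy":0,"dz":0,"hand":1},{"ax":0,"ay":0,"az":0,"dx":0,"dy":0,"dz":0,"hand":1}]' >/dev/null
python3 g.py .5384 -.1275 .175 .5384 -.1275 .035
```

```text
t 25.25 p [0.5059 0.1794 0.0265] yaw 142.76 tilt 0.04 w 0.0855 ff 0.0 F [-0.7 -0.   0.1]
[0.5047 0.1793 0.025 ] units [ 0.0018 -0.0015  0.0029] mm 2
t 25.85 p [0.5056 0.1799 0.0264] yaw 142.82 tilt 0.07 w 0.0255 ff 59.0 F [-1.5 -0.5  5.2]
t 26.65 p [0.505  0.1797 0.1802] yaw 142.82 tilt 0.02 w 0.026 ff 59.2 F [ 0.  -0.4 -2.3]
[ 0.5384 -0.1275  0.175 ] units [-0.4246 -0.4492  0.0103] mm 309
[ 0.5384 -0.1275  0.035 ] units [-1.0e-04  1.0e-04  2.8e-01] mm 140
```

```bash

python3 -m inch '[{"ax":0,"ay":0,"az":0,"dx":-0.0472,"dy":-0.0499,"dz":0,"hand":1},{"ax":0,"ay":0,"az":0,"dx":-0.0472,"dy":-0.0499,"dz":0,"hand":1},{"ax":0,"ay":0,"az":0,"dx":-0.0472,"dy":-0.0499,"dz":0,"hand":1},{"ax":0,"ay":0,"az":0,"dx":-0.0472,"dy":-0.0499,"dz":0,"hand":1},{"ax":0,"ay":0,"az":0,"dx":-0.0472,"dy":-0.0499,"dz":0,"hand":1},{"ax":0,"ay":0,"az":0,"dx":-0.0472,"dy":-0.0499,"dz":0,"hand":1},{"ax":0,"ay":0,"az":0,"dx":-0.0472,"dy":-0.0499,"dz":0,"hand":1},{"ax":0,"ay":0,"az":0,"dx":-0.0472,"dy":-0.0499,"dz":0,"hand":1},{"ax":0,"ay":0,"az":0,"dx":-0.0472,"dy":-0.0499,"dz":0,"hand":1}]' >/dev/null
python3 -m inch '[{"ax":0,"ay":0,"az":0,"dx":0,"dy":0,"dz":0,"hand":1},{"ax":0,"ay":0,"az":0,"dx":0,"dy":0,"dz":0,"hand":1},{"ax":0,"ay":0,"az":0,"dx":0,"dy":0,"dz":0.05,"hand":1},{"ax":0,"ay":0,"az":0,"dx":0,"dy":0,"dz":0.06,"hand":1},{"ax":0,"ay":0,"az":0,"dx":0,"dy":0,"dz":0.06,"hand":1},{"ax":0,"ay":0,"az":0,"dx":0,"dy":0,"dz":0.06,"hand":1},{"ax":0,"ay":0,"az":0,"dx":0,"dy":0,"dz":0.03,"hand":1},{"ax":0,"ay":0,"az":0,"dx":0,"dy":0,"dz":0.012,"hand":1},{"ax":0,"ay":0,"az":0,"dx":0,"dy":0,"dz":0,"hand":1},{"ax":0,"ay":0,"az":0,"dx":0,"dy":0,"dz":0,"hand":1}]' >/dev/null
python3 g.py .5384 -.128 .0344
```

```text
t 28.55 p [ 0.5391 -0.127   0.0454] yaw 142.86 tilt 0.05 w 0.0257 ff 59.6 F [ 0.1 -0.2 -2.1]
[ 0.5384 -0.128   0.0344] units [ 0.     -0.0024  0.022 ] mm 11
```

Then release, lift, check, and turn by +90° for the black plug.

```bash

python3 -m inch '[{"ax":0,"ay":0,"az":0,"dx":0,"dy":-0.001,"dz":0.012,"hand":1},{"ax":0,"ay":0,"az":0,"dx":0,"dy":0,"dz":0.007,"hand":1},{"ax":0,"ay":0,"az":0,"dx":0,"dy":0,"dz":0.003,"hand":1},{"ax":0,"ay":0,"az":0,"dx":0,"dy":0,"dz":0,"hand":1},{"ax":0,"ay":0,"az":0,"dx":0,"dy":0,"dz":0,"hand":1}]' >/dev/null
python3 g.py
python3 -m inch '[{"ax":0,"ay":0,"az":0,"dx":0,"dy":0,"dz":0,"hand":-0.5},{"ax":0,"ay":0,"az":0,"dx":0,"dy":0,"dz":0,"hand":-0.7},{"ax":0,"ay":0,"az":0,"dx":0,"dy":0,"dz":0,"hand":-0.7},{"ax":0,"ay":0,"az":0,"dx":0,"dy":0,"dz":0,"hand":-0.7},{"ax":0,"ay":0,"az":0,"dx":0,"dy":0,"dz":-0.06,"hand":-1},{"ax":0,"ay":0,"az":0,"dx":0,"dy":0,"dz":-0.06,"hand":-1},{"ax":0,"ay":0,"az":0,"dx":0,"dy":0,"dz":-0.06,"hand":-1},{"ax":0,"ay":0,"az":0,"dx":0,"dy":0,"dz":-0.06,"hand":-1},{"ax":0,"ay":0,"az":0,"dx":0,"dy":0,"dz":0,"hand":-1},{"ax":0,"ay":0,"az":0,"dx":0,"dy":0,"dz":0,"hand":-1}]' >/dev/null
python3 - <<'E'
from h import *
for n in['wrist','top']:
    f,P=cloud(n); print(disc(P,(.5862,-.163),.068,.035,.005),disc(P,(.5384,-.128),.057,.025,.004))
    print(disc(P,(.61,.2373),.04,.028,.005))
E
python3 g.py .6103 .2373 .155 .6103 .2373 .022
```

```text
t 29.05 p [ 0.5385 -0.1279  0.0344] yaw 142.81 tilt 0.04 w 0.0256 ff 60.2 F [-3.   1.1  5.2]
[ 5.853e-01 -1.623e-01  2.230e-02  6.800e-02  2.796e+03] [ 5.388e-01 -1.271e-01  1.400e-02  5.710e-02  1.511e+03]
0
0 [ 5.368e-01 -1.232e-01  1.270e-02  5.720e-02  5.500e+01]
[6.096e-01 2.376e-01 1.630e-02 4.030e-02 1.700e+02]
t 30.15 p [ 0.5378 -0.1278  0.1524] yaw 142.82 tilt 0.11 w 0.0854 ff 0.0 F [-0.4 -0.5  0.5]
[0.6103 0.2373 0.155 ] units [ 0.3257  0.6694 -0.0051] mm 372
[0.6103 0.2373 0.022 ] units [-4.00e-04  2.00e-04  2.66e-01] mm 133
```

```bash

python3 -m inch '[{"ax":0,"ay":0,"az":0,"dx":0.0362,"dy":0.0744,"dz":0,"hand":-1},{"ax":0,"ay":0,"az":0,"dx":0.0362,"dy":0.0744,"dz":0,"hand":-1},{"ax":0,"ay":0,"az":0,"dx":0.0362,"dy":0.0744,"dz":0,"hand":-1},{"ax":0,"ay":0,"az":0,"dx":0.0362,"dy":0.0744,"dz":0,"hand":-1},{"ax":0,"ay":0,"az":0,"dx":0.0362,"dy":0.0744,"dz":0,"hand":-1},{"ax":0,"ay":0,"az":0,"dx":0.0362,"dy":0.0744,"dz":0,"hand":-1},{"ax":0,"ay":0,"az":0,"dx":0.0362,"dy":0.0744,"dz":0,"hand":-1},{"ax":0,"ay":0,"az":0,"dx":0.0362,"dy":0.0744,"dz":0,"hand":-1},{"ax":0,"ay":0,"az":0,"dx":0.0362,"dy":0.0744,"dz":0,"hand":-1}]' >/dev/null
python3 -m inch '[{"ax":0,"ay":0,"az":0.0227,"dx":0,"dy":0,"dz":0,"hand":-1},{"ax":0,"ay":0,"az":0.0227,"dx":0,"dy":0,"dz":0,"hand":-1},{"ax":0,"ay":0,"az":0.0227,"dx":0,"dy":0,"dz":0,"hand":-1},{"ax":0,"ay":0,"az":0.0227,"dx":0,"dy":0,"dz":0,"hand":-1},{"ax":0,"ay":0,"az":0.0227,"dx":0,"dy":0,"dz":0,"hand":-1},{"ax":0,"ay":0,"az":0.0227,"dx":0,"dy":0,"dz":0,"hand":-1},{"ax":0,"ay":0,"az":0.0227,"dx":0,"dy":0,"dz":0,"hand":-1},{"ax":0,"ay":0,"az":0.0227,"dx":0,"dy":0,"dz":0,"hand":-1}]' >/dev/null
python3 -m inch '[{"ax":0,"ay":0,"az":0.0227,"dx":0,"dy":0,"dz":0,"hand":-1},{"ax":0,"ay":0,"az":0.0227,"dx":0,"dy":0,"dz":0,"hand":-1},{"ax":0,"ay":0,"az":0.0227,"dx":0,"dy":0,"dz":0,"hand":-1},{"ax":0,"ay":0,"az":0,"dx":0,"dy":0,"dz":0,"hand":-1},{"ax":0,"ay":0,"az":0,"dx":0,"dy":0,"dz":0,"hand":-1}]' >/dev/null
python3 g.py .6103 .2373 .022
python3 - <<'E'
from h import *
f,P=cloud('wrist'); cv2.imwrite('pics/w3.png',f['img'][:,:,::-1]); print(disc(P,(.61,.2373),.04,.028,.005))
E
```

```text
t 32.35 p [0.6105 0.2371 0.1524] yaw 53.12 tilt 0.12 w 0.0852 ff 0.0 F [ 0.6 -0.4  0.2]
[0.6103 0.2373 0.022 ] units [ 0.0006 -0.0003  0.2608] mm 130
[6.106e-01 2.379e-01 1.600e-02 4.010e-02 1.722e+03]
```

View pics/w3.png

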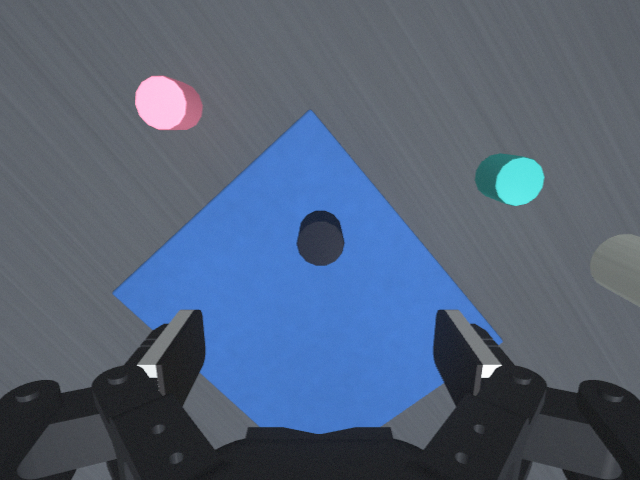

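The black plug at (320,240) is centred between the jaws. The pink plug (168,103) and turquoise plug (512,180) are well clear.

```bash

python3 -m inch '[{"ax":0,"ay":0,"az":0,"dx":0.001,"dy":0,"dz":0.06,"hand":-1},{"ax":0,"ay":0,"az":0,"dx":0,"dy":0,"dz":0.06,"hand":-1},{"ax":0,"ay":0,"az":0,"dx":0,"dy":0,"dz":0.06,"hand":-1},{"ax":0,"ay":0,"az":0,"dx":0,"dy":0,"dz":0.05,"hand":-1},{"ax":0,"ay":0,"az":0,"dx":0,"dy":0,"dz":0.032,"hand":-1},{"ax":0,"ay":0,"az":0,"dx":0,"dy":0,"dz":0,"hand":-1},{"ax":0,"ay":0,"az":0,"dx":0,"dy":0,"dz":0,"hand":-1}]' >/dev/null; python3 g.py
python3 -m inch '[{"ax":0,"ay":0,"az":0,"dx":0,"dy":0,"dz":0,"hand":1},{"ax":0,"ay":0,"az":0,"dx":0,"dy":0,"dz":0,"hand":1},{"ax":0,"ay":0,"az":0,"dx":0,"dy":0,"dz":0,"hand":1},{"ax":0,"ay":0,"az":0,"dx":0,"dy":0,"dz":0,"hand":1},{"ax":0,"ay":0,"az":0,"dx":0,"dy":0,"dz":0,"hand":1},{"ax":0,"ay":0,"az":0,"dx":0,"dy":0,"dz":0,"hand":1}]' 50 >/dev/null; python3 g.py
python3 -m inch '[{"ax":0,"ay":0,"az":0,"dx":0,"dy":0,"dz":-0.02,"hand":1},{"ax":0,"ay":0,"az":0,"dx":0,"dy":0,"dz":-0.06,"hand":1},{"ax":0,"ay":0,"az":0,"dx":0,"dy":0,"dz":-0.06,"hand":1},{"ax":0,"ay":0,"az":0,"dx":0,"dy":0,"dz":-0.06,"hand":1},{"ax":0,"ay":0,"az":0,"dx":0,"dy":0,"dz":-0.07,"hand":1},{"ax":0,"ay":0,"az":0,"dx":0,"dy":0,"dz":-0.04,"hand":1},{"ax":0,"ay":0,"az":0,"dx":0,"dy":0,"dz":0,"hand":1},{"ax":0,"ay":0,"az":0,"dx":0,"dy":0,"dz":0,"hand":1}]' >/dev/null
python3 g.py .553 -.2085 .175 .553 -.2085 .035
```

```text
t 33.1 p [0.6111 0.2376 0.0228] yaw 52.99 tilt 0.03 w 0.0853 ff 0.0 F [0.2 0.4 0.3]
t 33.7 p [0.6118 0.2379 0.0237] yaw 52.93 tilt 0.09 w 0.0303 ff 50.0 F [-1.2 -0.4  5.4]
t 34.5 p [0.6112 0.2377 0.1776] yaw 52.93 tilt 0.01 w 0.0301 ff 49.5 F [-0.8  0.7 -1.2]
[ 0.553  -0.2085  0.175 ] units [-0.7821  0.445   0.0052] mm 450
[ 0.553  -0.2085  0.035 ] units [-0.   -0.    0.28] mm 140
```

```bash

python3 -m inch '[{"ax":0,"ay":0,"az":0,"dx":-0.0652,"dy":0.0371,"dz":0,"hand":1},{"ax":0,"ay":0,"az":0,"dx":-0.0652,"dy":0.0371,"dz":0,"hand":1},{"ax":0,"ay":0,"az":0,"dx":-0.0652,"dy":0.0371,"dz":0,"hand":1},{"ax":0,"ay":0,"az":0,"dx":-0.0652,"dy":0.0371,"dz":0,"hand":1},{"ax":0,"ay":0,"az":0,"dx":-0.0652,"dy":0.0371,"dz":0,"hand":1},{"ax":0,"ay":0,"az":0,"dx":-0.0652,"dy":0.0371,"dz":0,"hand":1},{"ax":0,"ay":0,"az":0,"dx":-0.0652,"dy":0.0371,"dz":0,"hand":1},{"ax":0,"ay":0,"az":0,"dx":-0.0652,"dy":0.0371,"dz":0,"hand":1}]' >/dev/null
python3 -m inch '[{"ax":0,"ay":0,"az":0,"dx":-0.0652,"dy":0.0371,"dz":0,"hand":1},{"ax":0,"ay":0,"az":0,"dx":-0.0652,"dy":0.0371,"dz":0,"hand":1},{"ax":0,"ay":0,"az":0,"dx":-0.0652,"dy":0.0371,"dz":0,"hand":1},{"ax":0,"ay":0,"az":0,"dx":-0.0652,"dy":0.0371,"dz":0,"hand":1},{"ax":0,"ay":0,"az":0,"dx":0,"dy":0,"dz":0,"hand":1},{"ax":0,"ay":0,"az":0,"dx":0,"dy":0,"dz":0,"hand":1},{"ax":0,"ay":0,"az":0,"dx":0,"dy":0,"dz":0,"hand":1}]' >/dev/null
python3 g.py .553 -.2085 .175
python3 -m inch '[{"ax":0,"ay":0,"az":0,"dx":0,"dy":0,"dz":0.06,"hand":1},{"ax":0,"ay":0,"az":0,"dx":0,"dy":0,"dz":0.06,"hand":1},{"ax":0,"ay":0,"az":0,"dx":0,"dy":0,"dz":0.06,"hand":1},{"ax":0,"ay":0,"az":0,"dx":0,"dy":0,"dz":0.05,"hand":1},{"ax":0,"ay":0,"az":0,"dx":0,"dy":0,"dz":0.03,"hand":1},{"ax":0,"ay":0,"az":0,"dx":0,"dy":0,"dz":0.015,"hand":1},{"ax":0,"ay":0,"az":0,"dx":0,"dy":0,"dz":0,"hand":1},{"ax":0,"ay":0,"az":0,"dx":0,"dy":0,"dz":0,"hand":1}]' >/dev/null
python3 g.py .553 -.2085 .0315
```

```text
t 36.0 p [ 0.5526 -0.2077  0.1766] yaw 52.96 tilt 0.12 w 0.0304 ff 49.5 F [-0.7 -0.6 -1.4]
[ 0.553  -0.2085  0.175 ] units [-0.0008  0.0016  0.0031] mm 2
t 36.8 p [ 0.5536 -0.2081  0.0409] yaw 52.98 tilt 0.05 w 0.0303 ff 49.6 F [-0.5  0.1 -0.2]
[ 0.553  -0.2085  0.0315] units [-0.0013 -0.0005  0.0189] mm 9
```

```bash

python3 -m inch '[{"ax":0,"ay":0,"az":0,"dx":0,"dy":0,"dz":0.01,"hand":1},{"ax":0,"ay":0,"az":0,"dx":0,"dy":0,"dz":0.007,"hand":1},{"ax":0,"ay":0,"az":0,"dx":0,"dy":0,"dz":0.003,"hand":1},{"ax":0,"ay":0,"az":0,"dx":0,"dy":0,"dz":0,"hand":1},{"ax":0,"ay":0,"az":0,"dx":0,"dy":0,"dz":0,"hand":1}]' >/dev/null
python3 g.py
python3 -m inch '[{"ax":0,"ay":0,"az":0,"dx":0,"dy":0,"dz":0,"hand":-0.5},{"ax":0,"ay":0,"az":0,"dx":0,"dy":0,"dz":0,"hand":-0.7},{"ax":0,"ay":0,"az":0,"dx":0,"dy":0,"dz":0,"hand":-0.7},{"ax":0,"ay":0,"az":0,"dx":0,"dy":0,"dz":0,"hand":-0.7},{"ax":0,"ay":0,"az":0,"dx":0,"dy":0,"dz":-0.06,"hand":-1},{"ax":0,"ay":0,"az":0,"dx":0,"dy":0,"dz":-0.06,"hand":-1},{"ax":0,"ay":0,"az":0,"dx":0,"dy":0,"dz":-0.08,"hand":-1},{"ax":0,"ay":0,"az":0,"dx":0,"dy":0,"dz":-0.08,"hand":-1},{"ax":0,"ay":0,"az":0,"dx":0,"dy":0,"dz":-0.08,"hand":-1},{"ax":0,"ay":0,"az":0,"dx":0,"dy":0,"dz":-0.06,"hand":-1}]' >/dev/null
python3 -m inch '[{"ax":0,"ay":0,"az":0,"dx":-0.06,"dy":0.06,"dz":0,"hand":-1},{"ax":0,"ay":0,"az":0,"dx":-0.06,"dy":0.06,"dz":0,"hand":-1},{"ax":0,"ay":0,"az":0,"dx":-0.06,"dy":0.06,"dz":0,"hand":-1},{"ax":0,"ay":0,"az":0,"dx":-0.06,"dy":0.06,"dz":0,"hand":-1},{"ax":0,"ay":0,"az":0,"dx":-0.06,"dy":0.06,"dz":0,"hand":-1},{"ax":0,"ay":0,"az":0,"dx":0,"dy":0,"dz":0,"hand":-1},{"ax":0,"ay":0,"az":0,"dx":0,"dy":0,"dz":0,"hand":-1}]' >/dev/null
python3 - <<'E'
from h import *
r=np.array([.6815,-.2369]);b=np.array([.491,-.0924])
ux=(b-r)/np.linalg.norm(b-r);uy=np.array([-ux[1],ux[0]]);o=(r+b)/2+.035*uy
for n in['top','scene']:
    f,P=cloud(n); cv2.imwrite(f'pics/{n}9.png',f['img'][:,:,::-1])
    for k,c,h,rr in [('washer',(.5862,-.163),.068,.032),('sleeve',(.635,-.2),.062,.024),('copper',(.5388,-.127),.057,.024),('black',(.553,-.2085),.048,.026)]:
        d=disc(P,c,h,rr,.006); print(n,k,d, np.round([(d[:2]-o)@ux,(d[:2]-o)@uy],4) if np.ndim(d) else '')
i=cv2.imread('pics/scene9.png'); cv2.imwrite('pics/s9c.png',cv2.resize(i[160:340,100:340],None,fx=3.2,fy=3.2))
E
python3 g.py
```

```text
t 37.3 p [ 0.5535 -0.2088  0.0317] yaw 52.92 tilt 0.1 w 0.0302 ff 50.4 F [-1.9  1.4  6.8]
top washer [ 5.844e-01 -1.622e-01  2.230e-02  6.780e-02  2.860e+02] [ 0.003  -0.0358]
top sleeve [ 6.352e-01 -2.001e-01  1.720e-02  6.170e-02  1.270e+02] [-0.0604 -0.0363]
top copper [ 5.385e-01 -1.267e-01  1.410e-02  5.710e-02  1.400e+02] [ 0.061  -0.0364]
top black [ 5.512e-01 -2.084e-01  1.610e-02  4.770e-02  1.790e+02] [0.0015 0.021 ]
scene washer [ 5.867e-01 -1.619e-01  2.340e-02  6.640e-02  3.650e+02] [ 0.0013 -0.0375]
scene sleeve [ 6.363e-01 -2.000e-01  1.720e-02  6.010e-02  1.950e+02] [-0.0612 -0.0371]
scene copper [ 5.391e-01 -1.270e-01  1.480e-02  5.540e-02  1.720e+02] [ 0.0603 -0.0365]
scene black [ 5.524e-01 -2.070e-01  1.740e-02  4.650e-02  2.060e+02] [0.0014 0.0192]
t 39.1 p [ 0.5823 -0.4179  0.2402] yaw 52.96 tilt 0.03 w 0.0854 ff 0.0 F [0.4 1.4 0.5]
```

View pics/s9c.png

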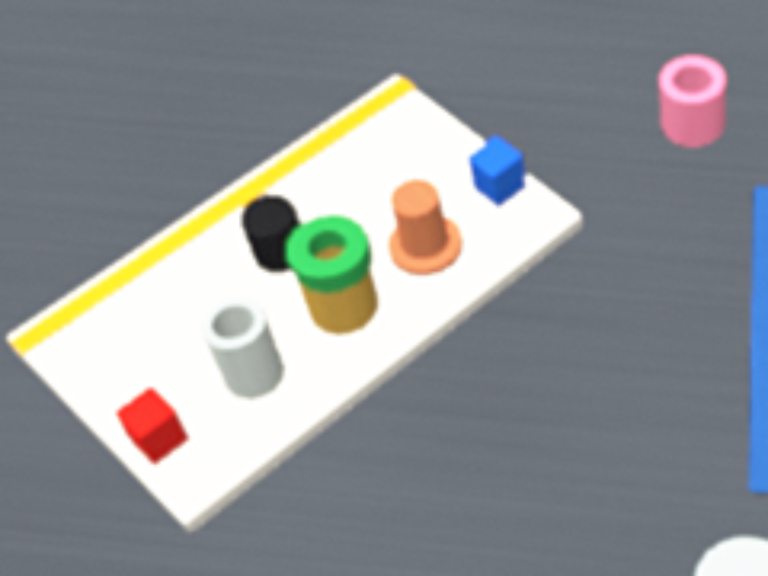

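The picture shows everything upright and in place: bush with the washer on top (330,275), sleeve (245,350), copper plug (425,225), black plug (270,232). All measured positions are within 4 mm of target, and the arm is clear.

```bash
python3 -c "
from station import ctrl
print(ctrl.job_done())"
```

```text
the job is handed in; nothing more can be done
None
```

The layout is finished and handed in at about 39 s of robot time: all five parts stand upright within about 4 mm of their places, the washer lies flat and centred on the brass bush, and the arm was kept clear of the bar blank and bore gauge (their positions were not re-measured, and no verdict came back).

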